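# Tighten a hose union by hand, then with its spanner

## Task

One of the two hose unions on the bench, the one with the hexagonal coupling nut and a spanner sitting on its lock nut, has worked loose. First turn its hexagonal coupling nut clockwise by hand until it is fully home, then swing the spanner clockwise until it is fully home too. Do not loosen the round knurled nut of the other union.

Things in the scene. Friction and masses are not known exactly. Their poses are not given: they have to be found in the camera images.
- union: Loose hose union: fixed foot plate 100 x 100 x 10 mm with an upright steel stem. Origin: centre of the plate's underside, on the worktop; z runs up the stem, the turning axis of both nuts. Brass lock nut with a flat ring spanner low down, hexagonal brass coupling nut above; hose tail on top up to z = 132 mm. Two thin dark stop pins on the plate, below the hexagonal nut.
- nut (a joint): Turn of the hexagonal coupling nut, rad, growing CLOCKWISE from above; starts at 0 to 0.3; 1.05 = home (hard stop: its lug meets the tall pin). 36 mm across flats, z 86 to 116 mm, flange 45 mm wide below. Normals of its flats, in the union's frame: angles -value + k x 60 degrees, counter-clockwise from +x. Drags 0.15 N m, stays where left.
- spanner (a joint): Turn of the captive spanner about the stem, rad, growing CLOCKWISE from above; starts at 0 to 0.15; 0.65 = home (hard stop: handle meets the short pin, 42 mm out). Handle 14 mm wide, z 34 to 42 mm, straight to 145 mm from the axis; in the union's frame it points at pi + 0.325 - value (counter-clockwise from +x), towards the robot. Drags 0.35 N m, stays.
- round_nut (a joint): Turn of the ROUND knurled brass coupling nut (50 mm across, z 86 to 106 mm) on the neighbouring union, which has the same foot and stem but no spanner. 0 is tight, as it starts; grows as it is loosened (counter-clockwise from above). Right of both unions a tall instrument (0.42 m) stands within x > 0.57 m, y < 0.08 m: pass in front of it.

How it is judged:
By the outcome, as a careful person would: the job done as asked, in the order asked, and still so for the second after the job is handed in, with the robot touching nothing.
It also fails if it takes over 45 s, if anything falls off the work surface, if the arm or the gripper's body presses on something with over 40 N, if the wrist force passes 120 N, or if a joint passes its speed limit or range.

## Robot

A 6-joint arm with a two-finger parallel gripper is mounted at the origin on a cart in front of the work surface, level with it; the furniture and walls round the work are solid. World frame = base frame: x ahead of the robot, y to its left, z up, the work surface at z = 0. Lengths are in m, angles in rad, forces in N, time in s.
With the tool pointing down it reaches from about 0.225 to 0.875 m from the base axis. Payload 3.4 kg.
Tool frame: the origin (TCP) lies on the mounting face of the last link; the fingertips stand 173 mm ahead of it and the grasp point (between the pads) lies 155 mm ahead of it; y points along the fingers, x is the direction in which the jaws open and shut, and the axes are right-handed (so a half turn about y gives the same grasp; the last joint's range is limited). The gripper opens to 85 mm and grips with 20 to 120 N. Pads are 22 mm wide; open, the fingers measure 114 mm over their backs; the gripper's body (76 mm by 85 mm) begins 54 mm behind the grasp point. The pads swing forward as they close: fully open they stand 13 mm farther back than shut.
Start: joints at [-1.319, 0.276, 1.505, -0, 1.361, -0.121], TCP at [0.209, -0.536, 0.405] pointing down, gripper open.
Joint ranges: [-2.89, 2.89], [-0.75, 2.08], [0.22, 2.7], [-1.18, 4.32], [0.11, 2.71], [-2.7, 2.7]. Speed limits (rad/s): [2.57, 2.57, 3.14, 3.14, 3.14, 3.14].

## Interface

Orientations are given as a unit quaternion [w, x, y, z].
In Python, from rig import manip, vision, ticket gives the robot as it stands.
- The arm moves only by the tool arm_command, never from a script. Its argument "increments" is one flat list of numbers, 7 for each row, row after row: the turn, a rotation vector about the tool's x, y, z in rad, then the shift along the tool's x, y, z in cm, then the closure, from 0 (fully open) to 1 (shut). In form: [wx, wy, wz, tx, ty, tz, hand, wx, wy, wz, tx, ty, tz, hand, ...]. A call has 1 to 8 rows; each row shifts and turns the commanded pose from where the row before left it, along the tool's axes as they then stand; what a row does not reach is not made up. A row lasts 1/8 s, in which the tool goes at most 62.5 mm and 10.7 degrees, less where a joint would pass 70% of its speed; a pose out of reach is approached as far as the arm can. A call is refused whole if a number of a shift passes 6.25 or a number of a turn 0.188, either way. A call with a gripper value outside its range is refused whole. The fingers move at their own pace and stop on an object; "grip_force" is the grip in N (left out, the last holds). Time passes only in rows, so rows that do not move let the fingers close. It gives the time, the measured TCP pose, the force and the opening at its end, in the units of the state.
- manip.get_state(): the state, without advancing time (a new reading comes with each control period).
- vision.get_image(name): name is "side" or "top" or "wrist"; returns the picture (420x560x3 uint8, red, green, blue); there is no depth.
- vision.camera_params(name): a dict with "vfov" (degrees; the focal length in pixels is half the picture's height over the tangent of half this angle, whatever the lens; pixels are square), "cx", "cy" (the principal point, pixels), "R" (3x3) and "t" (3): a world point X has camera coordinates R X + t. Camera axes: x right, y down, z forward; pixel columns grow to the right and rows downward; lengths in m; the calibration is good to about 2 mm. The wrist camera is an equidistant fisheye: a pixel r from the principal point sees the ray r / f radians off the axis. A picture is of the moment at which its call begins: read the wrist's pose just before it. camera_params takes no time and is no camera call; for the wrist camera it gives the pose at the moment of the call.
- ticket.sign_off(): hands the job in, once; it reports no verdict.
The state is a dict: "clock": time; "qpos": joint angles; "qd": joint speeds; "effort": joint torques, N m; "position": TCP position; "ee_rot": TCP orientation; "contact_force": force on the tool from outside, world axes, zero at the start; "moment": the same for the moment, N m; "width": finger opening in m.
Only numpy, scipy, OpenCV 4.12 (cv2) and the standard library are available. Lean on these libraries where they do the work, as an engineer would, in place of code of your own. Each camera call takes 0.05 s, during which the arm holds its last target.

## Working session

There is one attempt and no reset: what is moved stays moved. The work goes in short steps, Python scripts to look and compute and a tool call to move; the robot and the scene stay as the last step left them, time stands still between calls to the robot, and variables do not carry over. Pictures are saved under pics/ and viewed, and the job is handed in when it is done.

Besides the shell and the picture viewer there is one more tool, called as name(argument=value, ...) on one line, values as JSON. arm_command: Moves the arm, as the interface text tells. Its arguments: {"type":"object","properties":{"increments":{"type":"array"},"grip_force":{"type":"number"}},"required":["increments"]}

```bash
mkdir -p pics; ls
python3 - <<'E'
from rig import manip, vision, ticket
import cv2
for n in("side","top","wrist"):
    p=vision.camera_params(n); print(n,p)
    cv2.imwrite(f"pics/{n}0.png",vision.get_image(n)[:,:,::-1])
print(manip.get_state())
E
```

```text
pics
side {'vfov': 52.246669971839324, 'cx': 277.99543346296815, 'cy': 206.24473054365325, 'R': array([[ 0.99734616, -0.07218794,  0.00946213],
       [-0.025065  , -0.46246781, -0.88628171],
       [ 0.06835479,  0.8836925 , -0.46304988]]), 't': array([-0.54200516,  0.18403189,  0.58969599])}
top {'vfov': 56.633557636488526, 'cx': 280.38661309988413, 'cy': 211.8069939406956, 'R': array([[-2.06074345e-05, -9.99991155e-01,  4.20579149e-03],
       [-9.88459417e-01, -6.16748724e-04, -1.51484657e-01],
       [ 1.51485911e-01, -4.16037592e-03, -9.88450661e-01]]), 't': array([0.27903118, 0.56246446, 0.82190495])}
wrist {'vfov': 65.70646984690485, 'cx': 278.1297234300085, 'cy': 211.03793087878287, 'R': array([[ 3.63997593e-01, -9.31399720e-01, -5.61353455e-04],
       [-8.99677779e-01, -3.51756261e-01,  2.58548694e-01],
       [-2.41009641e-01, -9.36060650e-02, -9.65998063e-01]]), 't': array([-0.57507823, -0.03424138,  0.37796803])}
{'clock': 0.15, 'qpos': array([-1.31896982e+00,  2.76509650e-01,  1.50584509e+00, -2.29528286e-05,
        1.36068576e+00, -1.21017020e-01]), 'qd': array([ 0.00042035, -0.00281939, -0.00311556, -0.00096392, -0.00144627,
       -0.00069263]), 'effort': array([ 1.81199863e-03, -4.17144227e+01, -2.46033382e+01,  7.78784465e-05,
        7.56382069e-03,  3.43924441e-06]), 'position': array([ 0.20940002, -0.53536885,  0.40400296]), 'ee_rot': array([ 0.58434116, -0.58367803,  0.39905351, -0.39827336]), 'contact_force': array([-0.49108777,  0.45010806, -0.13133013]), 'moment': array([-0.00795759,  0.00508633,  0.02005723]), 'width': 0.08559863298708802}
```

View pics/top0.png

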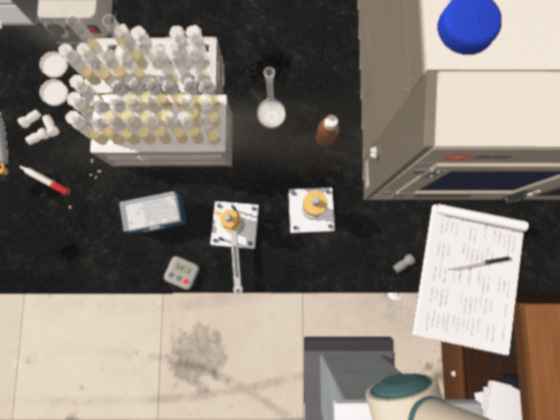

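View pics/side0.png

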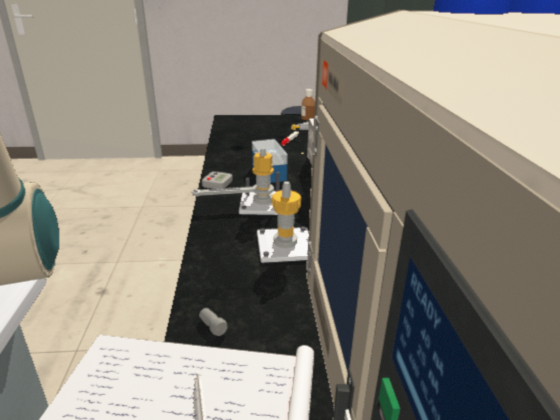

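View pics/wrist0.png

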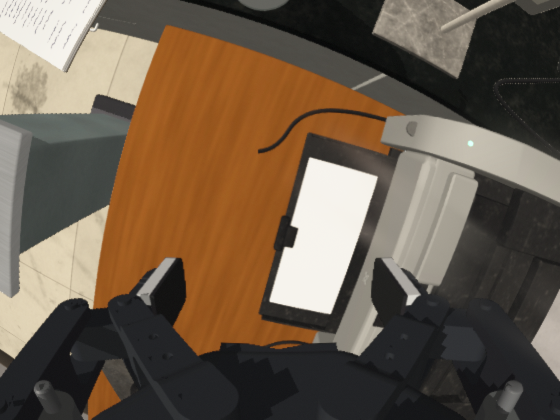

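The top view shows the loose union's plate at about (235,225), with its spanner pointing down to (238,290). The round-nut union is at (312,210) and the instrument is at right, x > 360. Next I'll measure these positions.

```bash
cat > h.py <<'E'
import numpy as np, cv2
from rig import manip, vision
def foc(p): return 210/np.tan(np.radians(p['vfov'])/2)
def ray(p,u,v,fish=False):
    f=foc(p); a=(u-p['cx'])/f; b=(v-p['cy'])/f
    if fish:
        r=np.hypot(a,b); s=np.sin(r)/r if r>1e-9 else 1; d=np.array([a*s,b*s,np.cos(r)])
    else: d=np.array([a,b,1.])
    R=p['R']; return -R.T@p['t'], R.T@d
def onz(p,u,v,z,fish=False):
    o,d=ray(p,u,v,fish); return o+d*(z-o[2])/d[2]
def proj(p,X,fish=False):
    c=p['R']@np.asarray(X)+p['t']; f=foc(p)
    if fish:
        r=np.hypot(c[0],c[1]); th=np.arctan2(r,c[2]); return p['cx']+f*th*c[0]/r, p['cy']+f*th*c[1]/r
    return p['cx']+f*c[0]/c[2], p['cy']+f*c[1]/c[2]
E
python3 - <<'E'
from h import *
p=vision.camera_params("top"); im=cv2.imread("pics/top0.png")
crop=im[170:310,190:350]; cv2.imwrite("pics/topc.png",cv2.resize(crop,None,fx=5,fy=5,interpolation=cv2.INTER_CUBIC)[:600*1,:])
hsv=cv2.cvtColor(im,cv2.COLOR_BGR2HSV)
m=((hsv[...,1]<60)&(hsv[...,2]>150)).astype(np.uint8)
m2=((hsv[...,1]>130)&(hsv[...,2]>120)&(hsv[...,0]<30)).astype(np.uint8)
for nm,(x0,x1,y0,y1) in dict(loose=(205,265,195,252),rnd=(283,340,180,240)).items():
    a=np.zeros_like(m);a[y0:y1,x0:x1]=(m|m2)[y0:y1,x0:x1]
    cs,_=cv2.findContours(a,0,2);c=max(cs,key=cv2.contourArea)
    pts=np.array([onz(p,*q[0],0.01)[:2] for q in c],np.float32)
    print(nm,cv2.minAreaRect(pts))
    b=np.zeros_like(m);b[y0:y1,x0:x1]=m2[y0:y1,x0:x1]
    cs,_=cv2.findContours(b,0,2);c=max(cs,key=cv2.contourArea)
    q=cv2.minEnclosingCircle(c); print(q,onz(p,*q[0],.106))
for uv in((238,290),(236,250)): print(onz(p,*uv,.042))
E
```

```text
loose ((0.533301830291748, 0.38575565814971924), (0.10047858953475952, 0.11178602278232574), 85.03584289550781)
((230.8800048828125, 219.5500030517578), 9.490985870361328) [0.53653359 0.38068577 0.106     ]
rnd ((0.5718720555305481, 0.2089192271232605), (0.10029979795217514, 0.10106834024190903), 1.7694233655929565)
((314.74591064453125, 203.11065673828125), 10.969268798828125) [0.57077688 0.20869896 0.106     ]
[0.39221968 0.37036973 0.042     ]
[0.47796861 0.37614633 0.042     ]
```

View pics/topc.png

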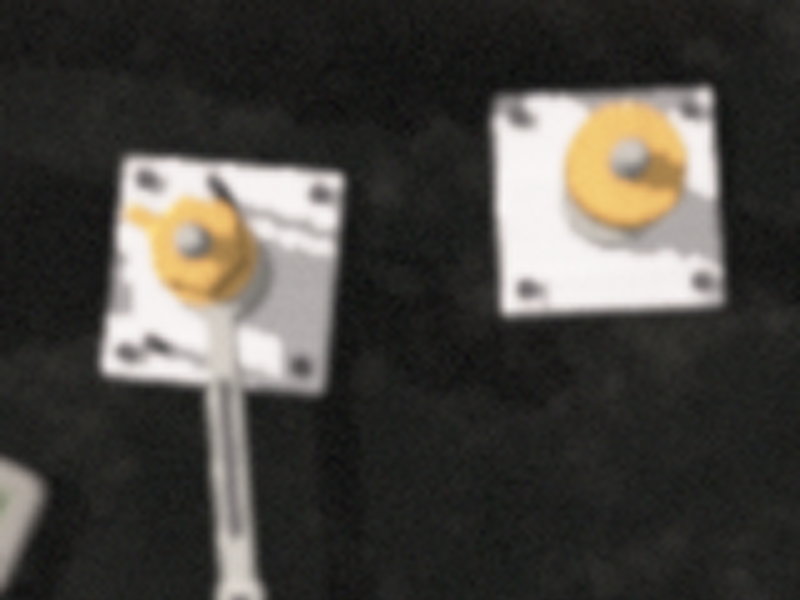

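```bash
cat >> h.py <<'E'
from scipy.spatial.transform import Rotation as Ro
def pose(s=None):
    s=s or manip.get_state(); q=s['ee_rot']; return np.array(s['position']), Ro.from_quat([q[1],q[2],q[3],q[0]]).as_matrix(), s
def goto(P,yaw=None):
    "print tool-frame shift (cm) and turn to world TCP P with tool down, tool x at world yaw"
    p,R,s=pose(); x=R[:,0]; cy=np.arctan2(x[1],x[0])
    sh=R.T@(np.array(P)-p)*100
    out="shift cm (tool axes now) "+str(sh.round(2))
    if yaw is not None:
        T=np.array([[np.cos(yaw),np.sin(yaw),0],[np.sin(yaw),-np.cos(yaw),0],[0,0,-1]]).T
        out+=" rotvec "+str(Ro.from_matrix(R.T@T).as_rotvec().round(3))
    print(out)
def st():
    p,R,s=pose(); print('t',round(s['clock'],2),'p',p.round(4),'yawx',np.arctan2(R[1,0],R[0,0]).round(3),'z',R[:,2].round(3),'F',s['contact_force'].round(1),'M',s['moment'].round(2),'w',round(s['width'],4),'q',s['qpos'].round(2))
E
python3 - <<'E'
from h import *
st(); p,R,s=pose(); print(R.round(3))
p=vision.camera_params("top")
c=[onz(p,190+u/5,170+v/5,.01)[:2] for u,v in((122,155),(345,172),(325,395),(100,375))]
c=np.array(c);print(c,c.mean(0))
for a,b in((0,1),(1,2),(2,3),(3,0)): d=c[b]-c[a];print(np.hypot(*d),np.arctan2(d[1],d[0]))
print('tail',onz(p,190+192/5,170+240/5,.132))
print('lug',onz(p,190+135/5,170+213/5,.082))
print('calc',[onz(p,u,v,.02)[:2].round(3) for u,v in((165,278),(172,257),(198,266),(190,290))])
# waypoints
for P,y in (((.40,-.15,.405),None),((.45,.3,.405),None)): goto(P)
E
```

```text
t 0.15 p [ 0.2094 -0.5354  0.404 ] yawx -1.198 z [0.931 0.364 0.   ] F [-0.5  0.5 -0.1] M [-0.01  0.01  0.02] w 0.0856 q [-1.32  0.28  1.51 -0.    1.36 -0.12]
[[ 0.364 -0.     0.931]
 [-0.931  0.001  0.364]
 [-0.001 -1.     0.   ]]
[[0.59247634 0.43143984]
 [0.584583   0.32840755]
 [0.48197871 0.33662392]
 [0.49100857 0.43882086]] [0.53751165 0.38382304]
0.10333419846604111 -1.647257331068037
0.10293274441001482 3.0616849360762726
0.10259508894872148 1.482667693184682
0.10173587126013213 -0.07261462476456791
tail [0.53616805 0.38242913 0.132     ]
lug [0.55451241 0.41324164 0.082     ]
calc [array([0.417, 0.535]), array([0.464, 0.521]), array([0.444, 0.462]), array([0.391, 0.478])]
shift cm (tool axes now) [-28.95  -0.05  31.79]
shift cm (tool axes now) [-6.903e+01  1.000e-02  5.284e+01]
```

arm_command(increments=[0,0,0,-3.6,0,4,0,0,0,0,-3.6,0,4,0,0,0,0,-3.6,0,4,0,0,0,0,-3.6,0,4,0,0,0,0,-3.6,0,4,0,0,0,0,-3.6,0,4,0,0,0,0,-3.6,0,4,0,0,0,0,-3.6,0,4,0])

```text
clock: 1.15
position: [0.4029, -0.1491, 0.4047]
ee_rot: [-0.584, 0.584, -0.399, 0.399]
contact_force: [1.2, 0.1, -0.8]
width: 0.0853
```

Run:
```python
from h import *
st(); goto((.43,.28,.405),.0)
```

```text
t 1.15 p [ 0.4029 -0.1491  0.4047] yawx -1.198 z [0.931 0.364 0.   ] F [ 1.2  0.1 -0.8] M [-0.02 -0.09 -0.04] w 0.0853 q [-0.52  0.05  1.79 -0.    1.3   0.68]
shift cm (tool axes now) [-38.98  -0.04  18.14] rotvec [-1.363 -0.931 -0.93 ]
```

arm_command(increments=[0,0,0,-4.87,0,2.27,0,0,0,0,-4.87,0,2.27,0,0,0,0,-4.87,0,2.27,0,0,0,0,-4.87,0,2.27,0,0,0,0,-4.87,0,2.27,0,0,0,0,-4.87,0,2.27,0,0,0,0,-4.87,0,2.27,0,0,0,0,-4.87,0,2.27,0])

```text
clock: 2.15
position: [0.4295, 0.2801, 0.4045]
ee_rot: [-0.584, 0.584, -0.398, 0.399]
contact_force: [1.1, -0.7, 0.1]
width: 0.0851
```

arm_command(increments=[0,-0.18,0,0,0,0,0,0,-0.18,0,0,0,0,0,0,-0.18,0,0,0,0,0,0,-0.18,0,0,0,0,0,0,-0.18,0,0,0,0,0,0,-0.18,0,0,0,0,0,0,-0.18,0,0,0,0,0,0,-0.18,0,0,0,0,0])

```text
clock: 3.15
position: [0.4297, 0.2782, 0.4044]
ee_rot: [-0.702, 0.702, 0.087, -0.088]
contact_force: [-1.0, -0.2, -0.5]
width: 0.0854
```

Run:
```python
from h import *
st(); p=vision.camera_params("wrist")
cv2.imwrite("pics/w1.png",vision.get_image("wrist")[:,:,::-1])
for X in((.536,.382,.132),(.536,.382,.116)): print(proj(p,X,True))
```

```text
t 3.15 p [0.4297 0.2782 0.4044] yawx 0.248 z [-0.245  0.969 -0.   ] F [-1.  -0.2 -0.5] M [-0.02 -0.03  0.05] w 0.0854 q [ 0.44  0.18  1.63 -0.    1.33  0.19]
(np.float64(440.1338867833039), np.float64(120.3797345587317))
(np.float64(431.50703619419755), np.float64(120.27898353317448))
```

View pics/w1.png

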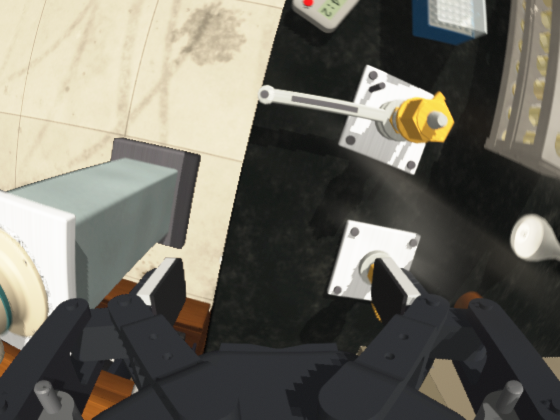

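The wrist view shows the tail at about (438,120), close to the predicted (440,120). I'll zoom in to read the hexagon's angle.

Run:
```python
from h import *
im=cv2.imread("pics/w1.png")
cv2.imwrite("pics/w1c.png",cv2.resize(im[55:185,330:480],None,fx=4.5,fy=4.5,interpolation=cv2.INTER_CUBIC))
```

```text
(no output)
```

View pics/w1c.png

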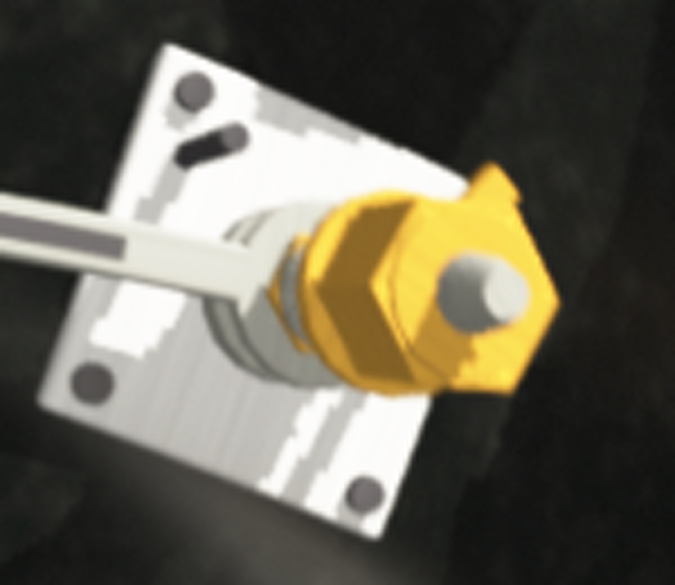

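```bash
cat > m1.py <<'E'
from h import *
p=vision.camera_params("wrist")
L=lambda u,v,z: onz(p,330+u/4.5,55+v/4.5,z,True)[:2]
v=np.array([L(a,b,.116) for a,b in((415,195),(372,288),(415,382),(512,392),(560,300),(512,205))])
c=(v[0]+v[3])/2;print('hex',[((v[i]+v[(i+3)%6])/2).round(4) for i in range(3)])
print('R',np.hypot(*(v-v.mean(0)).T).round(4)) # expect .0208
a=[np.arctan2(*(v[i]-v[(i+3)%6])[::-1]) for i in range(3)]
print('vertex ang',np.round(a,3), 'normals mod60deg', np.mod(np.array(a)+np.pi/6,np.pi/3).round(3))
q=np.array([L(a,b,.01) for a,b in((168,43),(40,403),(380,540))])
print('plate ctr',(q[0]+q[2])/2, np.hypot(*(q[0]-q[1])),np.hypot(*(q[2]-q[1])), np.arctan2(*(q[0]-q[1])[::-1]), np.arctan2(*(q[2]-q[1])[::-1]))
print('tail',L(502,298,.132))
print('handle tip',onz(p,266,95,.042,True),'mid', onz(p,330,103,.042,True))
E
python3 m1.py
```

```text
hex [array([0.5375, 0.3829]), array([0.5382, 0.3833]), array([0.5372, 0.3832])]
R [0.0211 0.0201 0.0204 0.0212 0.0212 0.0204]
vertex ang [ 2.386 -2.861 -1.832] normals mod60deg [0.815 0.804 0.786]
plate ctr [0.53809873 0.38308447] 0.09912709772337101 0.10057977694718497 1.4904276929878557 -0.08058286026360224
tail [0.53710366 0.38217549]
handle tip [0.39304514 0.36784121 0.042     ] mid [0.45756956 0.37681597 0.042     ]
```

arm_command(increments=[0,-0.184,0,0,0,0,0,0,-0.184,0,0,0,0,0,0,-0.184,0,0,0,0,0,0,0,0,0,0,0,0])

```text
clock: 3.7
position: [0.4297, 0.2782, 0.4044]
ee_rot: [-0.653, 0.653, 0.272, -0.272]
contact_force: [0.1, -0.2, 1.1]
width: 0.085
```

Run:
```python
from h import *
st(); goto((.5375,.383,.33),.80)
```

```text
t 3.7 p [0.4297 0.2782 0.4044] yawx 0.79 z [-0.71   0.704  0.   ] F [ 0.1 -0.2  1.1] M [-0.03 -0.01 -0.01] w 0.085 q [ 0.44  0.18  1.63 -0.    1.33 -0.35]
shift cm (tool axes now) [15.04  7.44 -0.28] rotvec [-1.571 -0.007 -0.008]
```

arm_command(increments=[0,-0.01,0,3.76,0,-0.07,0,0,0,0,3.76,0,-0.07,0,0,0,0,3.76,3.5,-0.07,0,0,0,0,3.76,3.9,-0.07,0,0,0,0,0,0,0,0])

```text
clock: 4.32
position: [0.537, 0.3852, 0.3256]
ee_rot: [-0.651, 0.651, 0.273, -0.278]
contact_force: [-0.2, -1.2, -0.3]
width: 0.0852
```

Run:
```python
from h import *
st(); goto((.5375,.383,.258),.80)
cv2.imwrite("pics/w2.png",vision.get_image("wrist")[:,:,::-1])
```

```text
t 4.33 p [0.537  0.3852 0.3256] yawx 0.801 z [-0.718  0.696  0.002] F [-0.2 -1.2 -0.3] M [-0.01 -0.   -0.01] w 0.0852 q [ 0.52  0.45  1.43  0.    1.27 -0.28]
shift cm (tool axes now) [-0.08  6.76 -0.2 ] rotvec [-1.573  0.006 -0.005]
```

View pics/w2.png

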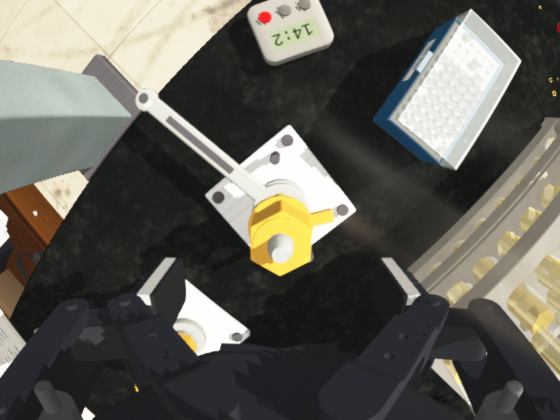

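arm_command(increments=[0,0,0,-0.04,3.4,-0.1,0,0,0,0,-0.04,3.3,-0.1,0,0,0,0,0,0,0,0])

```text
clock: 4.75
position: [0.536, 0.3813, 0.2629]
ee_rot: [-0.651, 0.651, 0.274, -0.277]
contact_force: [0.1, -0.1, 0.5]
width: 0.0857
```

arm_command(increments=[0,0,0,0,0,0,1,0,0,0,0,0,0,1,0,0,0,0,0,0,1,0,0,0,0,0,0,1,0,0,0,0,0,0,1,0,0,0,0,0,0,1], grip_force=40)

```text
clock: 5.5
position: [0.538, 0.383, 0.2658]
ee_rot: [0.651, -0.651, -0.278, 0.275]
contact_force: [-0.1, 0.8, 6.3]
width: 0.0355
```

Run:
```python
from h import *
st(); 
cv2.imwrite("pics/w3.png",vision.get_image("wrist")[:,:,::-1])
```

```text
t 5.5 p [0.538  0.383  0.2658] yawx 0.804 z [-0.72   0.694 -0.001] F [-0.1  0.8  6.3] M [ 0.15 -0.06 -0.  ] w 0.0355 q [ 0.51  0.5   1.51  0.    1.13 -0.29]
```

View pics/w3.png

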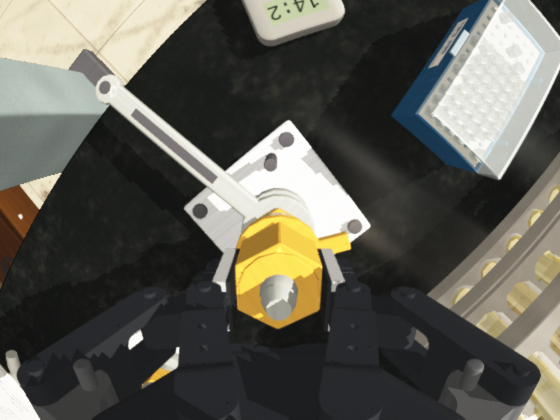

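The jaws hold the flats at 35.5 mm. Next I turn the nut clockwise.

arm_command(increments=[0,0.1,0,0,-0.2,0,1,0,0.15,0,0,0,0,1,0,0.15,0,0,0,0,1,0,0.15,0,0,0,0,1,0,0.15,0,0,0,0,1,0,0.1,0,0,0,0,1,0,0,0,0,0,0,1], grip_force=60)

```text
clock: 6.42
position: [0.5381, 0.383, 0.2659]
ee_rot: [0.708, -0.706, -0.003, 0.001]
contact_force: [3.3, 2.5, -0.9]
width: 0.0346
```

Run:
```python
from h import *
st()
```

```text
t 6.42 p [0.5381 0.383  0.2659] yawx 0.005 z [-0.005  1.     0.002] F [ 3.3  2.5 -0.9] M [ 0.45 -0.73 -0.17] w 0.0346 q [0.51 0.5  1.51 0.   1.13 0.51]
```

arm_command(increments=[0,0.05,0,0,0,0,1,0,0.05,0,0,0,0,1,0,0,0,0,0,0,1])

```text
clock: 6.8
position: [0.5381, 0.383, 0.2659]
ee_rot: [0.707, -0.706, 0.032, -0.034]
contact_force: [4.1, 3.6, -2.0]
width: 0.0347
```

Run:
```python
from h import *
st()
```

```text
t 6.8 p [0.5381 0.383  0.2659] yawx -0.093 z [0.093 0.996 0.002] F [ 4.1  3.6 -2. ] M [ 0.44 -0.68  0.41] w 0.0347 q [ 0.51  0.5   1.51 -0.    1.13  0.61]
```

arm_command(increments=[0,0.04,0,0,0,0,1,0,0,0,0,0,0,1])

```text
clock: 7.05
position: [0.538, 0.3826, 0.266]
ee_rot: [0.706, -0.706, 0.045, -0.047]
contact_force: [4.4, 2.3, -0.8]
width: 0.0351
```

Run:
```python
from h import *
st()
```

```text
t 7.05 p [0.538  0.3826 0.266 ] yawx -0.131 z [0.131 0.991 0.   ] F [ 4.4  2.3 -0.8] M [ 0.2  -0.84  1.36] w 0.0351 q [ 0.51  0.5   1.51 -0.    1.13  0.65]
```

The moment rose to 1.4 N m, so the nut has reached its stop. I'll release, lift and check.

arm_command(increments=[0,0,0,0,0,0,0,0,0,0,0,0,0,0,0,0,0,0,0,0,0,0,0,0,0,0,0,0,0,0,0,0,-4,0,0,0,0,0,0,-5,0,0,0,0,0,0,-5,0,0,0,0,0,0,0,0,0])

```text
clock: 8.05
position: [0.5379, 0.3827, 0.4112]
ee_rot: [0.707, -0.703, 0.045, -0.051]
contact_force: [0.0, -0.2, 0.6]
width: 0.0856
```

Run:
```python
from h import *
st()
im=vision.get_image("wrist")[:,:,::-1]
cv2.imwrite("pics/w4.png",im)
c=proj(vision.camera_params("wrist"),(.5375,.383,.1),True);print(c); u,v=map(int,c)
cv2.imwrite("pics/w4c.png",cv2.resize(im[max(v-90,0):v+60,u-75:u+75],None,fx=4,fy=4,interpolation=cv2.INTER_CUBIC)); print(u-75,max(v-90,0))
```

```text
t 8.05 p [0.5379 0.3827 0.4112] yawx -0.136 z [0.136 0.991 0.006] F [ 0.  -0.2  0.6] M [-0.03  0.03  0.  ] w 0.0856 q [0.51 0.4  1.3  0.   1.43 0.65]
(np.float64(277.2491039830095), np.float64(200.04286993455153))
202 110
```

View pics/w4c.png

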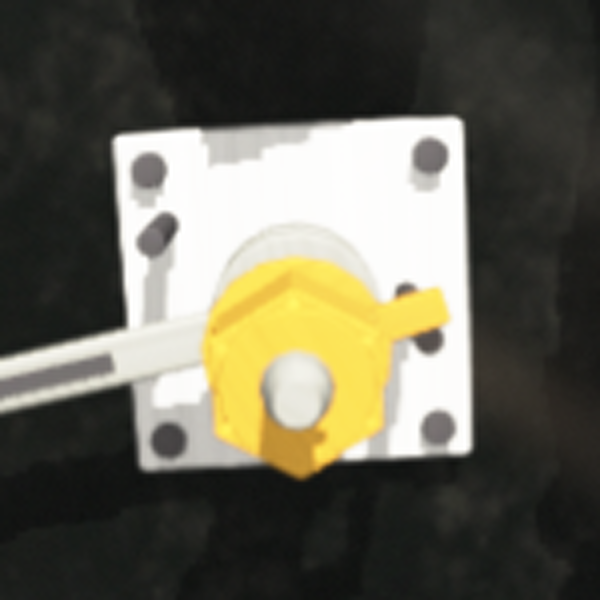

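Run:
```python
from h import *
p=vision.camera_params("wrist")
L=lambda u,v,z: onz(p,202+u/4,110+v/4,z,True)[:2]
a,b=L(293,290,.116),L(300,478,.116); print(a,b,np.hypot(*(a-b))); print('vertex ang',np.arctan2(*(a-b)[::-1]))
im=cv2.imread("pics/w4c.png")
t=L(446,304,.083);print('lug',t,np.hypot(*(t-[.5375,.383])),np.arctan2(*(t-[.5375,.383])[::-1]))
q=np.array([L(a,b,.01) for a,b in((115,132),(462,117),(472,456),(140,470))]);print(q.mean(0),[np.arctan2(*(q[(i+1)%4]-q[i])[::-1]).round(3) for i in range(4)])
p0=vision.camera_params("wrist")
for n in(1,): print(0)
```

```text
[0.5383635  0.40145586] [0.53426534 0.36131934] 0.04034519584291823
vertex ang 1.469043485181235
lug [0.57207423 0.38779173] 0.034904694912025906 0.1377152319050071
[0.53631173 0.38104538] [np.float64(-0.095), np.float64(-1.653), np.float64(3.048), np.float64(1.48)]
0
```

Run:
```python
import cv2
im=cv2.imread("pics/w4.png")
cv2.imwrite("pics/w4d.png",cv2.resize(im[165:240,245:320],None,fx=8,fy=8,interpolation=cv2.INTER_CUBIC))
```

```text
(no output)
```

View pics/w4d.png

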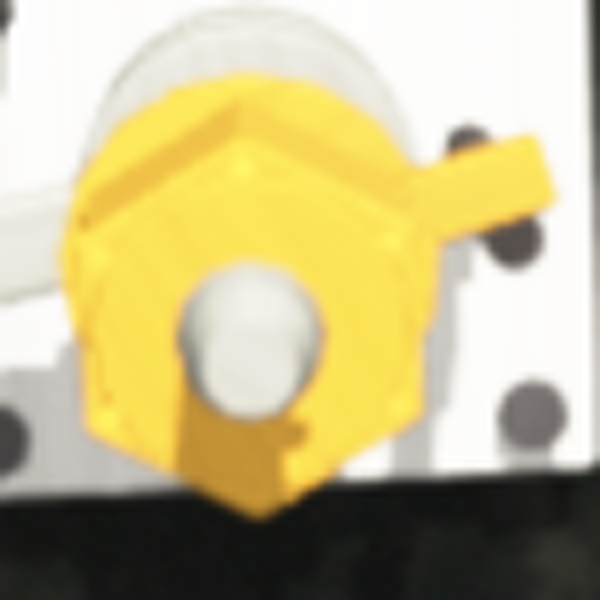

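The lug now lies against the tall pin. The nut normals measure -0.10 rad, against -0.08 to -0.09 expected at home. Next is the spanner: I'll close the jaws and come down on its right (-y) side.

Run:
```python
from h import *
st(); goto((.42,.328,.411)); goto((.42,.328,.197))
```

```text
t 8.1 p [0.5374 0.3824 0.4082] yawx -0.136 z [0.136 0.991 0.003] F [ 0.7 -0.5 -0.8] M [ 0.   -0.02  0.02] w 0.0855 q [0.51 0.4  1.31 0.   1.43 0.65]
shift cm (tool axes now) [-10.89  -0.34  -6.98]
shift cm (tool axes now) [-10.97  21.06  -7.04]
```

arm_command(increments=[0,0,0,-3.64,0,-2.33,1,0,0,0,-3.64,0,-2.33,1,0,0,0,-3.64,0,-2.33,1,0,0,0,0,5,0,1,0,0,0,0,5,0,1,0,0,0,0,0,0,1,0,0,0,0,0,0,1])

```text
clock: 8.98
position: [0.4201, 0.3282, 0.3063]
ee_rot: [0.706, -0.705, 0.048, -0.048]
contact_force: [0.4, -0.7, -0.2]
width: -0.0003
```

Run:
```python
from h import *
st(); goto((.42,.328,.197))
cv2.imwrite("pics/w5.png",vision.get_image("wrist")[:,:,::-1])
```

```text
t 8.97 p [0.4201 0.3282 0.3063] yawx -0.136 z [0.136 0.991 0.   ] F [ 0.4 -0.7 -0.2] M [ 0.03 -0.01 -0.05] w -0.0003 q [ 0.53  0.29  1.75 -0.    1.1   0.67]
shift cm (tool axes now) [-0.02 10.93 -0.02]
```

View pics/w5.png

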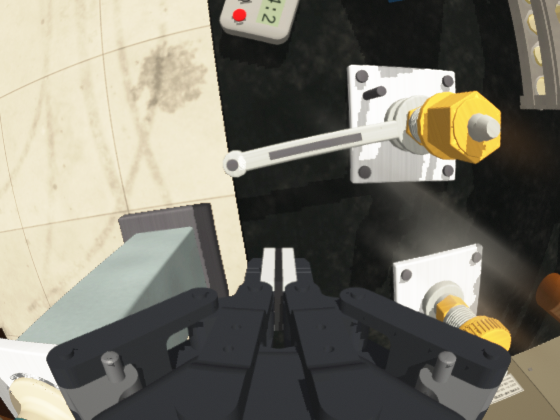

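The closed tips at (278,255) are on the near, right-hand side of the handle at (290,150), with clear bench below. I'll go down.

arm_command(increments=[0,0,0,0,3.6,0,1,0,0,0,0,3.6,0,1,0,0,0,0,3.2,0,1,0,0,0,0,0,0,1])

```text
clock: 9.52
position: [0.4197, 0.3279, 0.2013]
ee_rot: [-0.705, 0.706, -0.049, 0.048]
contact_force: [-0.3, -0.7, -0.7]
width: 0.0001
```

Run:
```python
from h import *
st(); goto((.42,.388,.198))
cv2.imwrite("pics/w6.png",vision.get_image("wrist")[:,:,::-1])
cv2.imwrite("pics/s6.png",vision.get_image("side")[:,:,::-1])
```

```text
t 9.53 p [0.4197 0.3279 0.2013] yawx -0.136 z [ 0.136  0.991 -0.001] F [-0.3 -0.7 -0.7] M [ 0.02 -0.   -0.02] w 0.0001 q [ 0.53  0.41  1.88 -0.    0.86  0.67]
shift cm (tool axes now) [-0.79  0.33  5.96]
```

View pics/w6.png

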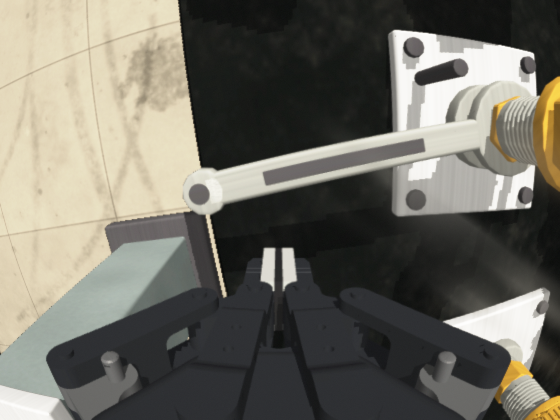

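View pics/s6.png

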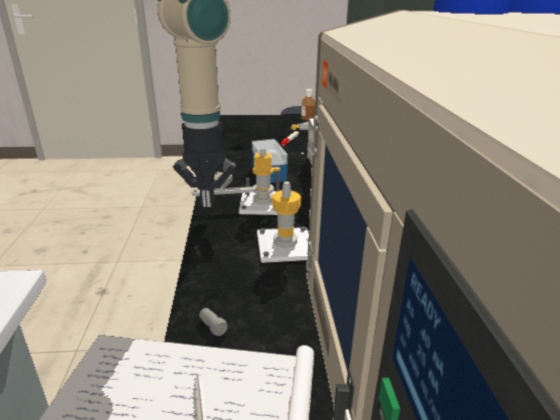

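arm_command(increments=[0,0,0,-0.15,0.4,1.2,1,0,0,0,-0.15,0,1.2,1,0,0,0,-0.15,0,1.2,1,0,0,0,-0.15,0,1.2,1,0,0,0,-0.15,0,1.2,1,0,0,0,0,0,0,1])

```text
clock: 10.38
position: [0.4206, 0.3898, 0.1976]
ee_rot: [0.706, -0.705, 0.048, -0.048]
contact_force: [0.1, -0.8, 0.2]
width: -0.0003
```

Run:
```python
from h import *
st(); 
cv2.imwrite("pics/w7.png",vision.get_image("wrist")[:,:,::-1])
```

```text
t 10.38 p [0.4206 0.3898 0.1976] yawx -0.135 z [0.135 0.991 0.002] F [ 0.1 -0.8  0.2] M [ 0.01 -0.04  0.  ] w -0.0003 q [0.63 0.46 1.79 0.   0.89 0.76]
```

View pics/w7.png

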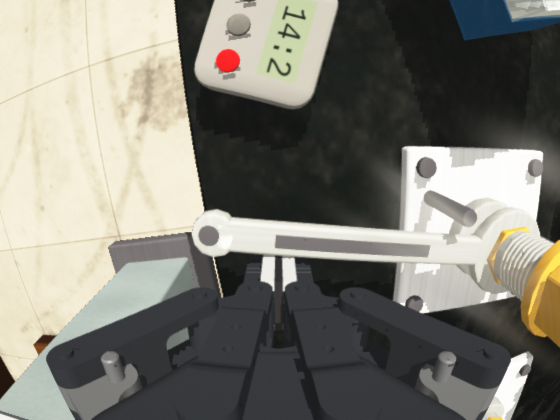

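The handle has swung part-way and rests on the fingertips at (278,258). I'll keep pushing.

arm_command(increments=[0,0,0,-0.15,0,0.8,1,0,0,0,-0.15,0,0.7,1,0,0,0,-0.1,0,0.5,1,0,0,0,0,0,0,1])

```text
clock: 10.92
position: [0.419, 0.4092, 0.1976]
ee_rot: [0.706, -0.705, 0.048, -0.048]
contact_force: [0.2, -0.8, 0.4]
width: -0.0001
```

Run:
```python
from h import *
st();
```

```text
t 10.93 p [0.419  0.4092 0.1976] yawx -0.136 z [0.136 0.991 0.001] F [ 0.2 -0.8  0.4] M [-0.18 -0.03 -0.02] w -0.0001 q [0.65 0.48 1.76 0.   0.9  0.79]
```

arm_command(increments=[0,0,0,0,0,0.4,1,0,0,0,0,0,0.3,1,0,0,0,0,0,0,1])

```text
clock: 11.3
position: [0.42, 0.415, 0.1975]
ee_rot: [-0.705, 0.706, -0.048, 0.048]
contact_force: [1.0, -5.1, 1.6]
width: -0.0001
```

Run:
```python
from h import *
st();
```

```text
t 11.3 p [0.42   0.415  0.1975] yawx -0.135 z [ 0.135  0.991 -0.003] F [ 1.  -5.1  1.6] M [-0.95 -0.19 -0.07] w -0.0001 q [ 0.66  0.48  1.75 -0.    0.91  0.8 ]
```

arm_command(increments=[0,0,0,0,0,0.3,1,0,0,0,0,0,0.3,1,0,0,0,0,0,0,1])

```text
clock: 11.68
position: [0.4204, 0.4173, 0.1974]
ee_rot: [-0.701, 0.71, -0.048, 0.046]
contact_force: [2.2, -19.2, 8.0]
width: -0.0001
```

Run:
```python
from h import *
st(); 
im=vision.get_image("wrist")[:,:,::-1]
cv2.imwrite("pics/w8.png",im)
```

```text
t 11.68 p [0.4204 0.4173 0.1974] yawx -0.133 z [ 0.133  0.991 -0.013] F [  2.2 -19.2   8. ] M [-2.93 -0.48 -0.15] w -0.0001 q [ 0.67  0.49  1.74 -0.01  0.92  0.81]
```

View pics/w8.png

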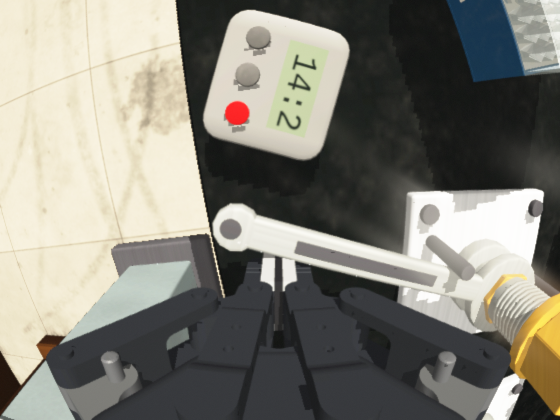

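The force rose to 19 N with the handle against the short pin at about (465,270). I'll back off, lift and check.

arm_command(increments=[0,0,0,0,0,-2,1,0,0,0,0,0,-3,1,0,0,0,0,-5,0,1,0,0,0,0,-5.5,0,1,0,0,0,0,-5.5,0,1,0,0,0,0,-5,0,1,0,0,0,0,0,0,1])

```text
clock: 12.6
position: [0.4146, 0.3731, 0.4127]
ee_rot: [0.709, -0.702, 0.045, -0.051]
contact_force: [0.4, 1.3, -0.5]
width: 0.0003
```

Run:
```python
from h import *
st(); goto((.49,.33,.41))
im=vision.get_image("wrist")[:,:,::-1]
cv2.imwrite("pics/w9.png",im)
```

```text
t 12.6 p [0.4146 0.3731 0.4127] yawx -0.136 z [0.135 0.991 0.009] F [ 0.4  1.3 -0.5] M [ 0.05 -0.02  0.01] w 0.0003 q [0.61 0.24 1.53 0.   1.36 0.74]
shift cm (tool axes now) [ 8.05  0.3  -3.26]
```

View pics/w9.png

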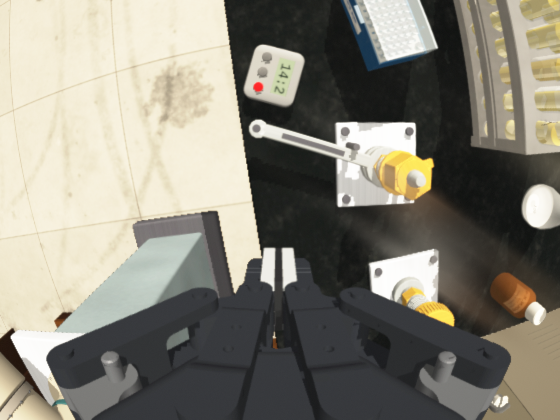

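Run:
```python
from h import *
p=vision.camera_params("wrist")
im=cv2.imread("pics/w9.png")
for u,v in((258,128),(300,140),(333,151)):
    X=onz(p,u,v,.042,True)[:2]-[.5375,.383]; print(np.hypot(*X), np.pi-np.mod(np.arctan2(X[1],X[0]),2*np.pi))
cv2.imwrite("pics/w9c.png",cv2.resize(im[105:225,330:450],None,fx=5,fy=5,interpolation=cv2.INTER_CUBIC))
```

```text
0.14548587845066235 0.39270924220665915
0.10043514660364598 0.3820169011930479
0.06403608858563722 0.34788045700576165
```

View pics/w9c.png

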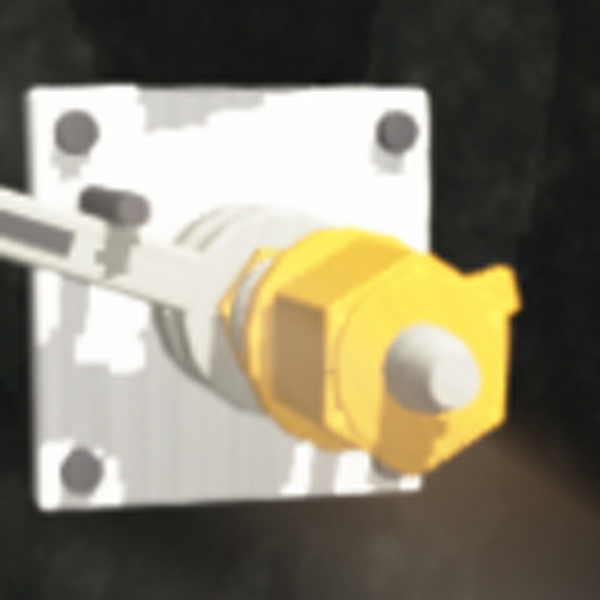

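Run:
```python
from h import *
p=vision.camera_params("wrist")
L=lambda u,v,z: onz(p,330+u/5,105+v/5,z,True)[:2]
f=lambda a,b:np.arctan2(*(L(*b,.116)-L(*a,.116))[::-1])
print('left edge',f((338,425),(328,312))-np.pi/2,'bottom edges',f((338,425),(425,473)), f((425,473),(503,413)),'right',f((505,412),(510,310))-np.pi/2)
t=L(518,305,.083);t2=L(500,268,.083)
for q in(t,t2,(t+t2)/2): q=q-[.5375,.383];print('lug',np.hypot(*q),np.arctan2(q[1],q[0]))
q=np.array([L(*a,.01) for a in((28,90),(430,90),(420,490),(42,508))]);print(q.mean(0),[np.arctan2(*(q[(i+1)%4]-q[i])[::-1]).round(3) for i in range(4)])
b=onz(p,330+120/5,105+205/5,.042,True)[:2]; print('pin',b-[.5375,.383])
cv2.imwrite("pics/top9.png",cv2.resize(vision.get_image("top")[170:310,190:350,::-1],None,fx=4,fy=4,interpolation=cv2.INTER_CUBIC))
```

```text
left edge 0.030446282739867936 bottom edges -0.5775597204328584 0.5102726821973862 right -0.09796304804502376
lug 0.034677868204777626 0.022344934977091994
lug 0.032120706164723664 0.2692684896645497
lug 0.03314543484808443 0.1410562615941376
[0.53489932 0.38035035] [np.float64(-0.083), np.float64(-1.665), np.float64(3.055), np.float64(1.498)]
pin [-0.03710024  0.02458844]
```

View pics/top9.png

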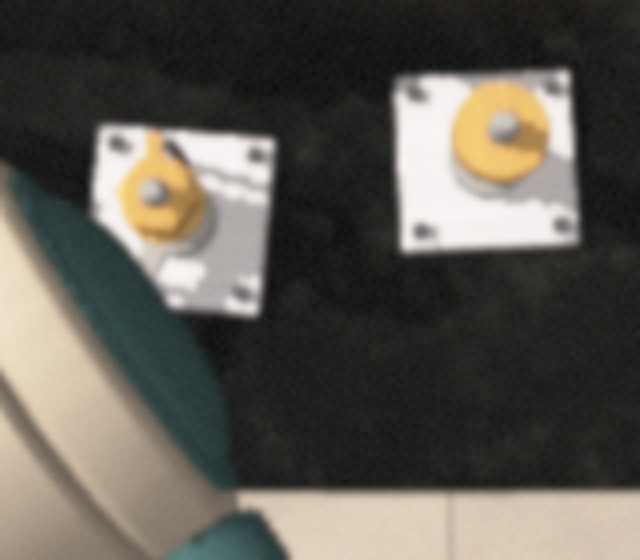

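The top view shows the lug at (155,140) against the tall pin at (175,152) and the round nut where it was. The robot is clear, so I'll sign off.

```bash
python3 -c "
from rig import ticket; from h import *
st(); print(ticket.sign_off())"
```

```text
t 12.7 p [0.4136 0.3723 0.4079] yawx -0.136 z [0.135 0.991 0.002] F [ 0.6 -0.  -0. ] M [ 0.01  0.01 -0.  ] w 0.0 q [0.61 0.25 1.54 0.   1.35 0.74]
the job is handed in; nothing more can be done
None
```

Both parts appear fully home, done in the order asked, and the job was handed in at 12.7 s. The sign-off itself reports no verdict.

- **Hexagonal nut:** I gripped it across its flats and turned it clockwise about 0.9 rad. The resisting moment then rose to 1.4 N m, against 0.15 N m of drag. Its lug lies against the tall pin, and its angle was the same after the spanner swing (0.138 then 0.141 rad).
- **Spanner:** I pushed the handle clockwise with closed fingers until the force rose to 19 N, with the handle against the short pin. In the last picture it reads about 0.63 to 0.64 rad from the handle tip, against 0.65 for home. I put the small shortfall down to pixel and calibration error.
- **Checks that disagreed:** points nearer the stem gave a lower spanner angle, down to about 0.59 rad. Individual hexagon edges in the blurry last picture scattered by about 0.1 rad. I relied on the stop forces and the lug and pin contact instead.
- **Everything else:** I never touched the round nut, and it looks unchanged from above. At hand-in the robot was clear, with about 0.6 N on the tool.

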